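# Transfer the pigment jars to the grey rack in reverse order

### The arm

A 6-joint arm with a two-finger parallel gripper is mounted at the origin on a cart in front of the work surface, level with it; the furniture and walls round the work are solid. World frame = base frame: x ahead of the robot, y to its left, z up, the work surface at z = 0. Lengths are in m, angles in degrees, forces in N, time in s.
With the tool pointing down it reaches from about 0.375 to 0.9 m from the base axis. Payload 3.1 kg.
Tool frame: the origin (TCP) lies midway between the tips of the shut fingers; the grasp point (between the pads) lies 19 mm behind it; z points along the fingers, y is the line along which they close (so a half turn about z gives the same grasp; the last joint's range is limited). The gripper opens to 87 mm and grips with 3 to 60 N. Pads are 19 mm wide; open, the fingers measure 117 mm over their backs; the gripper's body (75 mm by 190 mm) begins 51 mm behind the grasp point.
Start: joints at [-76.977, 30.224, 82.088, -0, 67.689, -10.227], TCP at [0.247, -0.574, 0.223] pointing down, gripper open.
Joint ranges: [-176.69, 176.69], [-43.24, 126.21], [12.49, 139.97], [-82, 262], [0, 151.66], [-163.58, 163.58]. Speed limits (degrees/s): [159.86, 159.86, 180, 180, 180, 180].

### API

Orientations are given as a 3x3 rotation matrix whose columns are the frame's x, y, z axes.
In Python, from rig import bot gives the robot as it stands.
- The arm moves only by the tool pendant, called after "Call:" by a JSON object that holds its "op" and its "data", one argument or row to a line. Schema: {"type":"object","properties":{"motion":{"type":"string"},"only":{"type":"string"},"quiet":{"type":"boolean"},"lines":{"type":"string"}},"required":["motion"],"additionalProperties":false}. motion is a string of 1 to 20 rows, parted by semicolons, with the numbers parted by commas; each row has 7 numbers: dx, dy, dz in a scale on which 1.0 is 0.5 m, then a rotation vector rx, ry, rz in shares of 2 pi rad (1.0 is 2 pi rad), then the opening from 0.0 (shut) to 1.0 (fully open); each row is the pose to reach, as a shift and turn from the pose commanded when the call began, along the tool's axes at that moment; what a row does not reach only later rows make up. A row lasts 1/10 s, in which the tool goes at most 0.05 m and 8.59 degrees, less where a joint would pass 70% of its speed; a pose out of reach is approached as far as the arm can. The fingers move at their own pace and stop on an object; the grip force is fixed at half the most. Time passes only in rows, so rows that do not move let the fingers close. The tool returns the time, the measured TCP pose, the force, the opening and the grip force at its end. only (a regular expression) keeps the lines of the reply that match it, lines (a string "A,B") keeps lines A to B, and quiet returns only ok. Input that does not fit is refused with a message, and nothing moves.
- bot.read_state(): the state, without advancing time (a new reading comes with each control period).
- bot.capture(name): name is "scene" or "top" or "wrist"; returns a dict with "color" (480x640x3 uint8, red, green, blue), "K" (3x3 intrinsics, pixels), "D" ([k1, k2, p1, p2, k3] as OpenCV has them; the pictures are not rectified), "view" (4x4, takes a point from world to camera coordinates); the wrist camera has in their place "mount" (4x4, takes a point from camera to tool coordinates, whose origin is the TCP and whose axes are the flange's). Camera axes: x right, y up, looking along -z (the intrinsics and any distortion apply to the point x, -y, -z); pixel columns grow to the right and rows downward; lengths in m; the calibration is good to about 2 mm. A picture is of the moment at which its call begins: read the wrist's pose just before it. There is no depth.
- bot.hand_in(): hands the job in; it is judged then, once.
The state is a dict: "time_s": time; "joint_positions": joint angles; "qvel": joint speeds; "tau": joint torques, N m; "position": TCP position; "tcp_rot": TCP orientation; "force": force on the tool from outside, world axes, zero at the start; "moment": the same for the moment, N m; "opening": opening from 0.0 (shut) to 1.0 (fully open); "grasp_force": force on a finger pad.
Only numpy, scipy, OpenCV 4.12 (cv2) and the standard library are available. Lean on these libraries where they do the work, as an engineer would, in place of code of your own. Each camera call takes 0.05 s, during which the arm holds its last target. There are 200 camera calls.

### The job

Move the four pigment jars from the wooden rack to the grey rack, one on each seat, in reverse order: the jar that was leftmost (seen from the robot) in the wooden rack becomes rightmost in the grey one, and so on along the row. Set every jar upright in the middle of its seat and let go of it; the chips on the wooden rack still show where each jar came from. Do not knock a jar over.

Things in the scene. Friction and masses are not known exactly. Their poses are not given: they have to be found in the camera images.
- wooden_rack: pale wooden rack, brown ends; the jars start in it. Fixed; same form, seats, pins, origin and axes as the grey rack, with cork seats. A front strip 14 mm wide, 6 mm high, centred at x = -45 mm carries the colour chips.
- grey_rack: grey rack, aluminium ends, 4 black seats, 76 x 320 mm, fixed. Origin: underside centre, on the desk; +x away from robot, +y to its left along the row. Board top at z = 8 mm; seats 60 mm wide, flush, at x 0, y +111, +37, -37, -111 mm. Edge lips to z 11 mm, end cheeks to z 26 mm; 6 mm pins to z 30 mm between seats at x +-26, y -74, 0, +74 mm.
- blue_jar: cobalt-blue pigment jar with a black lid, 39 mm diameter, 54 mm tall; 0.05 to 0.1 kg, starts upright on a seat of the wooden rack. Origin: centre of its underside; z up the jar. Straight round body, best held across the rack (fingers in front and behind), which keeps clear of the neighbouring jars.
- blue_chip: blue coloured chip, 11 x 34 x 3 mm, fixed on the wooden rack's front strip; it marks the seat where the blue jar stood at the start and stays there. Origin: underside centre, 45 mm in front of that seat's centre.
- ochre_jar: ochre (yellow-brown) pigment jar with a black lid, 45 mm diameter, 52 mm tall; 0.05 to 0.1 kg, starts upright on a seat of the wooden rack. Origin: centre of its underside; z up the jar. Straight round body, best held across the rack (fingers in front and behind), which keeps clear of the neighbouring jars.
- ochre_chip: ochre coloured chip, 11 x 34 x 3 mm, fixed on the wooden rack's front strip; it marks the seat where the ochre jar stood at the start and stays there. Origin: underside centre, 45 mm in front of that seat's centre.
- umber_jar: umber (dark brown) pigment jar with a white lid, 49 mm diameter, 46 mm tall; 0.05 to 0.1 kg, starts upright on a seat of the wooden rack. Origin: centre of its underside; z up the jar. Straight round body, best held across the rack (fingers in front and behind), which keeps clear of the neighbouring jars.
- umber_chip: umber coloured chip, 11 x 34 x 3 mm, fixed on the wooden rack's front strip; it marks the seat where the umber jar stood at the start and stays there. Origin: underside centre, 45 mm in front of that seat's centre.
- white_jar: white pigment jar with a white lid, all white, 55 mm diameter, 44 mm tall; 0.05 to 0.1 kg, starts upright on a seat of the wooden rack. Origin: centre of its underside; z up the jar. Straight round body, best held across the rack (fingers in front and behind), which keeps clear of the neighbouring jars.
- white_chip: white coloured chip, 11 x 34 x 3 mm, fixed on the wooden rack's front strip; it marks the seat where the white jar stood at the start and stays there. Origin: underside centre, 45 mm in front of that seat's centre.

How it is judged:
By the outcome, as a careful person would: the job done as asked, in the order asked, and still so for the second after the job is handed in, with the robot touching nothing.
It also fails if it takes over 88 s, if anything falls off the work surface, if the arm or the gripper's body presses on something with over 40 N, if the wrist force passes 120 N, or if a joint passes its speed limit or range.

## Working session

There is one attempt and no reset: what is moved stays moved. The work goes in short steps, Python scripts to look and compute and a tool call to move; the robot and the scene stay as the last step left them, time stands still between calls to the robot, and variables do not carry over. Pictures are saved under pics/ and viewed, at most 14 in all, crops included, and the job is handed in when it is done.

```bash
ls; mkdir -p pics
```

Run:
```python
from rig import bot
import cv2
for n in("scene","top"):
    c=bot.capture(n); cv2.imwrite(f"pics/{n}0.png",c["color"][:,:,::-1]); print(n,c["K"],c["D"],c["view"])
s=bot.read_state(); print(s["time_s"],s["position"],s["tcp_rot"],s["opening"])
print(bot.capture("wrist")["mount"])
```

```text
pics
rig.py
scene [[479.91351438   0.         320.55133372]
 [  0.         479.91351438 243.90850411]
 [  0.           0.           1.        ]] [0.04167438 0.         0.         0.         0.        ] [[ 0.62816375 -0.77791192 -0.01622814 -0.35337662]
 [ 0.43619726  0.334805    0.83524701 -0.25482785]
 [-0.64431534 -0.53175056  0.54963541 -0.60162838]
 [ 0.          0.          0.          1.        ]]
top [[521.52429724   0.         328.24199979]
 [  0.         521.52429724 243.97216821]
 [  0.           0.           1.        ]] [-0.14562265  0.          0.          0.          0.        ] [[-0.00784824 -0.99948137 -0.03123122 -0.05060433]
 [ 0.987287   -0.01270331  0.15843927 -0.5174496 ]
 [-0.15875384 -0.02959071  0.98687467 -0.79743362]
 [ 0.          0.          0.          1.        ]]
0.1 [ 0.24657514 -0.57358706  0.22167918] [[ 9.18798966e-01  3.94725536e-01 -4.58918178e-04]
 [ 3.94725679e-01 -9.18797133e-01  1.86203309e-03]
 [ 3.13339305e-04 -1.89198087e-03 -9.99998161e-01]] 0.9988574791065061
[[ 7.44844916e-04  9.56268935e-01  2.92487897e-01  8.06317761e-02]
 [ 9.99999533e-01 -8.92595440e-04  3.71696483e-04 -2.91871739e-04]
 [ 6.16515163e-04  2.92487483e-01 -9.56269152e-01 -1.61358525e-01]
 [ 0.00000000e+00  0.00000000e+00  0.00000000e+00  1.00000000e+00]]
```

View pics/scene0.png

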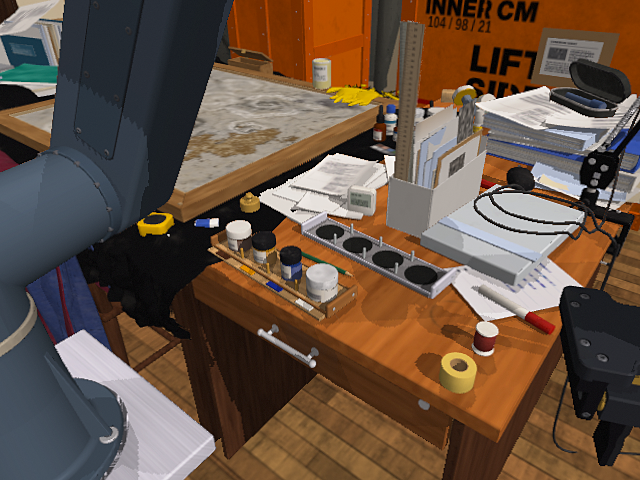

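View pics/top0.png

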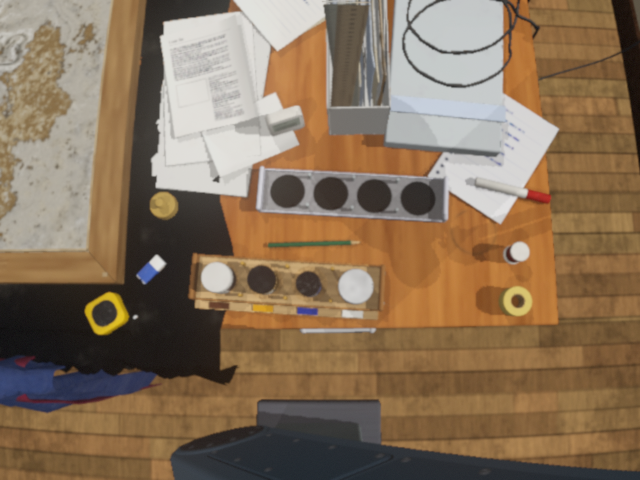

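The top view shows, left to right, umber (217,278), ochre (262,279), blue (307,284) and white (356,286). The chips agree with this order. The black seats are at (288,191), (331,193), (374,195) and (418,198), with a tall file holder behind them at about (357,130).

Create h.py:
```python
import numpy as np, cv2
from rig import bot
def cam(n):
    s=bot.read_state(); c=bot.capture(n)
    if n=="wrist":
        T=np.eye(4); T[:3,:3]=s["tcp_rot"]; T[:3,3]=s["position"]; c["pose"]=T@np.array(c["mount"])
    else: c["pose"]=np.linalg.inv(c["view"])
    return c
def ray(c,p):
    u=cv2.undistortPoints(np.array([[p]],float),np.array(c["K"]),np.array(c["D"],float))[0,0]
    d=c["pose"][:3,:3]@[u[0],-u[1],-1]; return c["pose"][:3,3],d/np.linalg.norm(d)
def onz(c,p,z):
    o,d=ray(c,p); return o+d*(z-o[2])/d[2]
def tri(rays):
    A=0;b=0
    for o,d in rays:
        P=np.eye(3)-np.outer(d,d);A=A+P;b=b+P@o
    x=np.linalg.solve(A,b)
    return x,max(np.linalg.norm(np.cross(x-o,d)) for o,d in rays)
def blob(c,p,kind,r=26,lo=60):
    """fit ellipse to the dark/white blob holding pixel p"""
    im=c["color"].astype(int); mx=im.max(2); mn=im.min(2)
    m=(mx<lo) if kind=="d" else (mn>140)&(mx-mn<30)
    w=np.zeros(m.shape,np.uint8); cv2.circle(w,tuple(int(round(v)) for v in p),r,1,-1)
    m=(m&(w>0)).astype(np.uint8)
    n,l,st,ce=cv2.connectedComponentsWithStats(m)
    yy,xx=np.nonzero(l); d=(xx-p[0])**2+(yy-p[1])**2; k=l[yy[d.argmin()],xx[d.argmin()]]
    cs,_=cv2.findContours((l==k).astype(np.uint8),cv2.RETR_EXTERNAL,cv2.CHAIN_APPROX_NONE)
    q=cv2.convexHull(max(cs,key=cv2.contourArea)); e=cv2.fitEllipse(q) if len(q)>4 else cv2.minAreaRect(q)
    return np.array(e[0]),e[1]
```

Run:
```python
from h import *
t=cam("top");s=cam("scene")
S=[(288,191),(331,193),(374,195),(418,198)];Q=[(328,232),(357,245),(388,259),(420,275)]
for a,b in zip(S,Q):
    ea=blob(t,a,"d");eb=blob(s,b,"d"); x,r=tri([ray(t,ea[0]),ray(s,eb[0])]); print(ea,eb,x.round(4),round(r,4))
print("holder near-bottom edge",[onz(t,p,0).round(3) for p in[(330,134),(388,134)]],"top z?",tri([ray(t,(331,107)),ray(s,(388,178))]),tri([ray(t,(388,107)),ray(s,(430,205))]))
im=s["color"][200:320,195:475];cv2.imwrite("pics/c1.png",cv2.resize(im[:,:,::-1],None,fx=2.8,fy=2.8))
im=t["color"][90:330,180:460];cv2.imwrite("pics/c2.png",cv2.resize(im[:,:,::-1],None,fx=2.5,fy=2.5))
```

```text
Traceback (most recent call last):
  File "h.py", line 27, in blob
    yy,xx=np.nonzero(l); d=(xx-p[0])**2+(yy-p[1])**2; k=l[yy[d.argmin()],xx[d.argmin()]]
                                                             ~~~~~~~~^^
ValueError: attempt to get argmin of an empty sequence
```

Run:
```python
from h import *
t=cam("top");s=cam("scene")
print(t["color"].shape,t["color"].dtype,t["color"][191,288],t["color"][160,288],s["color"][232,328],s["color"][245,357],s["color"][275,420], t["color"][284,307])
S=[(288,191),(331,193),(374,195),(418,198)];Q=[(328,232),(357,245),(388,259),(420,275)]
for a,b in zip(S,Q):
    try:
        ea=blob(t,a,"d",r=24,lo=75);eb=blob(s,b,"d",r=24,lo=75); x,r=tri([ray(t,ea[0]),ray(s,eb[0])]); print(ea,eb,x.round(4),round(r,4))
    except Exception as e:print(e)
im=s["color"][200:320,195:475];cv2.imwrite("pics/c1.png",cv2.resize(im[:,:,::-1],None,fx=2.8,fy=2.8))
im=t["color"][90:330,180:460];cv2.imwrite("pics/c2.png",cv2.resize(im[:,:,::-1],None,fx=2.5,fy=2.5))
```

```text
(480, 640, 3) uint8 [67 61 55] [172 115  68] [32 31 29] [28 26 24] [25 25 24] [74 64 57]
(array([287.34072876, 190.9417572 ]), (30.77753448486328, 31.84850311279297)) (array([329.5958252 , 231.82655334]), (14.496588706970215, 28.320636749267578)) [0.6134 0.015  0.0091] 0.0013
(array([330.58233643, 193.12353516]), (31.971715927124023, 32.68595886230469)) (array([361.74975586, 247.13098145]), (18.965839385986328, 38.77787399291992)) [ 0.6132 -0.0617  0.0014] 0.0029
(array([374.12826538, 195.66770935]), (32.876426696777344, 33.059181213378906)) (array([392.13925171, 261.28439331]), (20.329418182373047, 41.752296447753906)) [ 0.6075 -0.1361  0.002 ] 0.003
(array([417.85760498, 198.13973999]), (32.46930694580078, 34.623138427734375)) (array([428.06381226, 278.28204346]), (23.27414894104004, 50.02626419067383)) [ 0.604  -0.2127 -0.0013] 0.0047
```

View pics/c1.png

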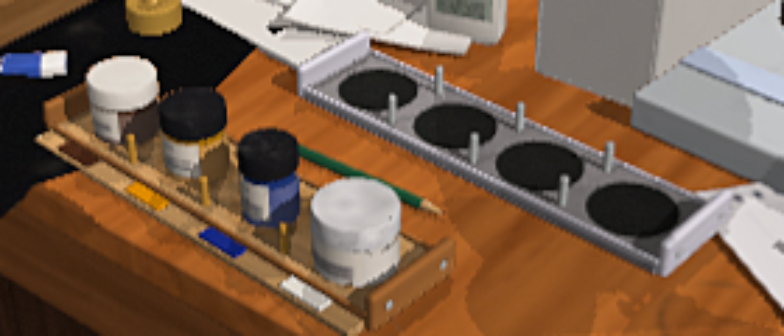

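View pics/c2.png

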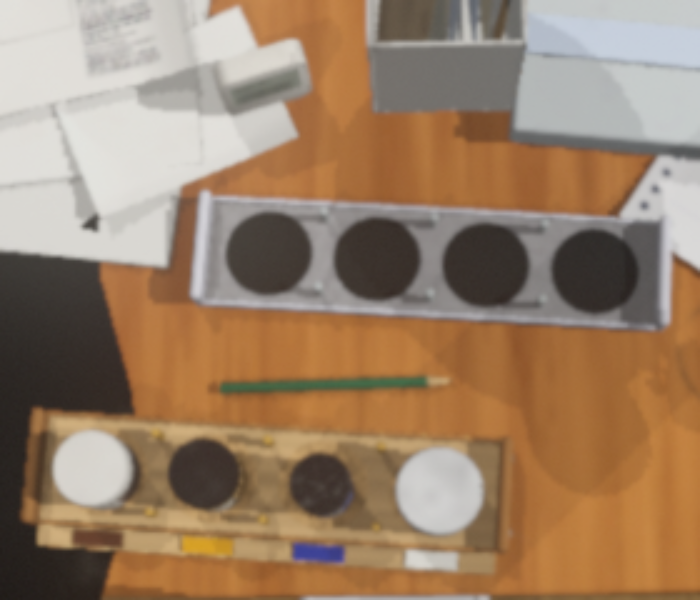

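The crops show umber, ochre, blue and white from left to right, with their chips in front. The four grey-rack seats are empty. In the scene picture the lid tops are near (239,226), (264,237), (291,251) and (322,271).

Run:
```python
from h import *
t=cam("top");s=cam("scene")
S=[(288,191),(331,193),(374,195),(418,198)];Q=[(330,232),(357,245),(388,259),(420,275)]
for a,b in zip(S,Q):
        ea=blob(t,a,"d",r=24,lo=75);eb=blob(s,b,"d",r=24,lo=38); x,r=tri([ray(t,ea[0]),ray(s,eb[0])]); print(ea[0],eb,x.round(4),round(r,4),onz(t,ea[0],.008).round(4))
L=[(217,278),(262,279),(307,284),(356,286)];M=[(239,226),(264,237.2),(290.7,250.7),(322,271.2)]
for a,b,k,h in zip(L,M,"wddw",(46,52,54,44)):
    ea=blob(t,a,k,r=21,lo=85); x,r=tri([ray(t,ea[0]),ray(s,b)]); print(ea,x.round(4),round(r,4),onz(t,ea[0],.008+h/1000).round(4))
for a,b in [((331,106),(388,178)),((388,106),(430,205)),((331,134.5),(388,215)),((388,134),(430,236)),((388,151),(424,241))]: print("holder",[v if np.isscalar(v) else v.round(3) for v in tri([ray(t,a),ray(s,b)])])
for p in[(219,305),(262,308),(307,311),(352,314)]: print("chip",onz(t,p,.009).round(3))
st=bot.read_state();print(st["position"],st["tcp_rot"],st["time_s"])
```

```text
[287.35372925 190.9725647 ] (array([329.49154663, 231.75514221]), (13.626049041748047, 27.482877731323242)) [0.6132 0.015  0.0093] 0.0014 [0.6146 0.0141 0.008 ]
[330.60198975 193.07936096] (array([357.1960144 , 244.70109558]), (15.010153770446777, 28.91655921936035)) [ 0.6084 -0.0587  0.0092] 0.0013 [ 0.6096 -0.0597  0.008 ]
[374.07983398 195.63238525] (array([387.31665039, 258.98962402]), (16.66120147705078, 30.59878158569336)) [ 0.6031 -0.1324  0.0091] 0.0011 [ 0.6041 -0.1333  0.008 ]
[417.9041748  198.15185547] (array([420.84414673, 274.72427368]), (18.446374893188477, 32.54167175292969)) [ 0.5979 -0.2066  0.009 ] 0.0009 [ 0.5988 -0.2075  0.008 ]
(array([216.3710022, 277.0592041]), (30.227121353149414, 31.30142593383789)) [0.4632 0.1215 0.0562] 0.0006 [0.4638 0.1216 0.054 ]
(array([261.18557739, 279.27099609]), (26.478824615478516, 27.87687110900879)) [0.4588 0.049  0.0608] 0.0005 [0.4592 0.0487 0.06  ]
(array([308.11392212, 283.60861206]), (23.25402069091797, 24.390871047973633)) [ 0.451  -0.0247  0.0653] 0.0005 [ 0.4516 -0.0249  0.062 ]
(array([355.47302246, 285.8381958 ]), (34.524532318115234, 34.91916275024414)) [ 0.4475 -0.0979  0.0557] 0.0006 [ 0.4482 -0.0984  0.052 ]
holder [array([ 0.716, -0.06 ,  0.115]), np.float64(0.005593116217179163)]
holder [array([ 0.732, -0.151,  0.077]), np.float64(0.0060238870937384)]
holder [array([ 0.706, -0.063,  0.034]), np.float64(0.001957266719847601)]
holder [array([ 0.712, -0.161,  0.016]), np.float64(0.0013048709498710337)]
holder [array([ 0.681, -0.161,  0.02 ]), np.float64(0.0035056829181083094)]
chip [0.422 0.127 0.009]
chip [0.416 0.055 0.009]
chip [ 0.411 -0.019  0.009]
chip [ 0.406 -0.093  0.009]
[ 0.24672296 -0.57413746  0.22248196] [[ 9.18788746e-01  3.94749588e-01 -5.89331377e-05]
 [ 3.94749592e-01 -9.18788728e-01  1.80375158e-04]
 [ 1.70559168e-05 -1.88990498e-04 -9.99999982e-01]] 0.45
```

Add to h.py:
```python
from scipy.spatial.transform import Rotation as Ro
def go(p,yx=85.9):
    """shift and turn, in tool axes, to TCP p with tool x at world angle yx, pointing down"""
    s=bot.read_state();R=np.array(s["tcp_rot"]);a=np.radians(yx)
    x=np.array([np.cos(a),np.sin(a),0]);z=np.array([0,0,-1.]);T=np.c_[x,np.cross(z,x),z]
    print("t",s["time_s"],"d",(R.T@(np.array(p)-s["position"])).round(4),"rv",np.degrees(Ro.from_matrix(R.T@T).as_rotvec()).round(2))
```

```bash
python3 -c "
from h import *
go((.53,-.05,.28))"
```

```text
t 0.45 d [ 0.4672 -0.3698 -0.0574] rv [-1.000e-02 -1.000e-02 -6.265e+01]
```

Careful with the scale: shifts go in shares of 0.5 m and turns go in shares of 2 pi rad. That gives: 0.467 m / 0.5 = 0.934, -0.37 m / 0.5 = -0.74, -62.65 degrees / 360 = -0.174.

Call:
{"op": "pendant", "data": {
  "motion": "0.934,-0.74,-0.114,0,0,-0.174,1;0.934,-0.74,-0.114,0,0,-0.174,1;0.934,-0.74,-0.114,0,0,-0.174,1;0.934,-0.74,-0.114,0,0,-0.174,1;0.934,-0.74,-0.114,0,0,-0.174,1;0.934,-0.74,-0.114,0,0,-0.174,1;0.934,-0.74,-0.114,0,0,-0.174,1;0.934,-0.74,-0.114,0,0,-0.174,1;0.934,-0.74,-0.114,0,0,-0.174,1;0.934,-0.74,-0.114,0,0,-0.174,1;0.934,-0.74,-0.114,0,0,-0.174,1;0.934,-0.74,-0.114,0,0,-0.174,1;0.934,-0.74,-0.114,0,0,-0.174,1;0.934,-0.74,-0.114,0,0,-0.174,1;0.934,-0.74,-0.114,0,0,-0.174,1;0.934,-0.74,-0.114,0,0,-0.174,1"
}}

```text
time_s: 2.05
position: [0.5291, -0.0513, 0.2793]
tcp_rot: [[0.074, 0.997, -0.001], [0.997, -0.074, -0.0], [-0.0, -0.001, -1.0]]
force: [-0.3, 0.1, -0.3]
opening: 1.003
grasp_force: 0.0
```

Run:
```python
from h import *
c=cam("wrist");cv2.imwrite("pics/w1.png",c["color"][:,:,::-1]);print(c["K"],c["D"],c["pose"].round(4))
c=cam("scene");cv2.imwrite("pics/s1.png",c["color"][:,:,::-1]);go((.53,.05,.28))
```

```text
[[426.37729558   0.         322.36092358]
 [  0.         426.37729558 242.64783632]
 [  0.           0.           1.        ]] [-0.04794356  0.          0.          0.          0.        ] [[ 0.9973  0.0693  0.0228  0.5353]
 [-0.0729  0.954   0.2909  0.0293]
 [-0.0016 -0.2918  0.9565  0.4407]
 [ 0.      0.      0.      1.    ]]
t 2.15 d [ 0.101  -0.0067 -0.0006] rv [-0.03  0.   -0.14]
```

View pics/w1.png

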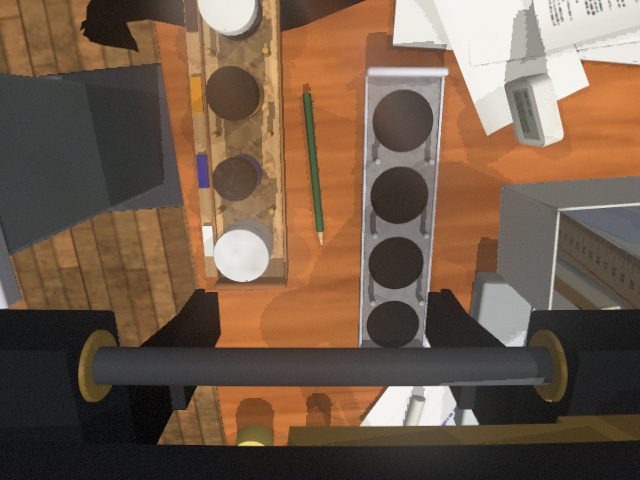

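View pics/s1.png

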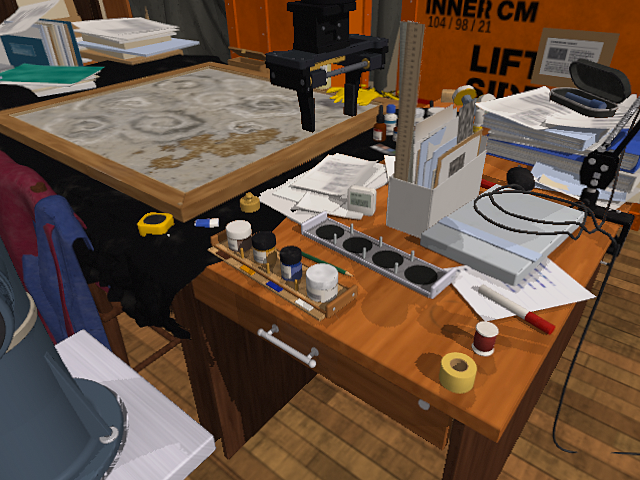

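The wrist view shows grey seats at (402,121), (398,195), (395,262) and (392,324). The jar lids are at (229,5), (233,93), (236,177) and (242,255). The holder's front face runs from its bottom edge at column 500 to its top edge at column 555. The gripper's 190 mm body lies along the closing axis, so the holder clearance is critical.

Run:
```python
from h import *
import pickle
c=cam("wrist");pickle.dump(c,open("w1.pkl","wb"))
```

Call:
{"op": "pendant", "data": {
  "motion": "0.1,0,0,0,0,0,1;0.2,0,0,0,0,0,1;0.2,0,0,0,0,0,1;0.2,0,0,0,0,0,1;0.2,0,0,0,0,0,1"
}}

```text
time_s: 2.7
position: [0.5369, 0.0487, 0.2795]
tcp_rot: [[0.073, 0.997, -0.0], [0.997, -0.073, -0.001], [-0.001, 0.0, -1.0]]
force: [0.5, 0.3, 0.8]
opening: 1.0
grasp_force: 0.0
```

Run:
```python
from h import *
import pickle
c=cam("wrist");cv2.imwrite("pics/w2.png",c["color"][:,:,::-1]);pickle.dump(c,open("w2.pkl","wb"))
```

```text
(no output)
```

View pics/w2.png

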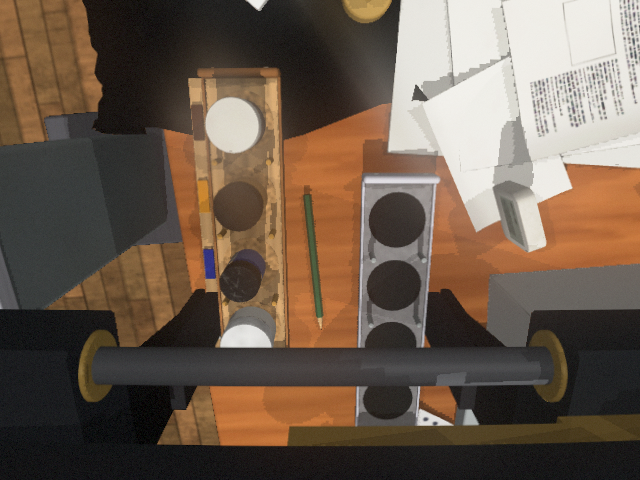

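The second wrist view shows seats at (397,219) and (394,285), lids at (234,125), (239,206) and (241,280), and the holder's near corner at (490,277).

Run:
```python
from h import *
import pickle
a=pickle.load(open("w1.pkl","rb"));b=pickle.load(open("w2.pkl","rb"));t=cam("top");s=cam("scene")
T=[(287.35,190.97),(330.6,193.08),(374.08,195.63),(417.9,198.15)]
for i,(p,q) in enumerate([((402,121),(397,219)),((398,195),(394,285)),((395,262),None),((392,324),None)]):
    e=blob(a,p,"d",36,75); R=[ray(a,e[0])]; o=[onz(a,e[0],.008)[:2].round(4)]
    if q: f=blob(b,q,"d",36,75);R.append(ray(b,f[0]));o.append(onz(b,f[0],.008)[:2].round(4))
    print("seat",i,e[1],o,"tri",[tri(R)[0].round(4)] if q else "",tri(R+[ray(t,T[i])])[0].round(4))
for n,p,q,k,h,r in [("um",None,(234,125),"w",46,34),("oc",(233,93),(239,206),"d",52,32),("bl",(236,177),(241,280),"d",54,27),("wh",(242,255),None,"w",44,36)]:
    o=[];R=[]
    for c,x in((a,p),(b,q)):
        if x: e=blob(c,x,k,r,90);R.append(ray(c,e[0]));o.append((e[0].round(1),np.round(e[1],1),onz(c,e[0],.008+h/1000)[:2].round(4)))
    print(n,o,tri(R)[0].round(4) if p and q else "")
print("holder bottom corner",onz(a,(500,187),0).round(3),onz(b,(490,277),0).round(3),onz(a,(498,262),0).round(3))
for x in(.10,.11,.12): print("front top at z",x,onz(a,(555,208),x).round(3),onz(a,(553,300),x).round(3),onz(t,(331,106),x).round(3),onz(t,(388,106),x).round(3),onz(s,(388,178),x).round(3))
print(tri([ray(a,(555,208)),ray(t,(331,106)),ray(s,(388,178))]))
```

```text
seat 0 (0.0, 0.0) [array([0.6319, 0.0189]), array([0.6122, 0.0169])] tri [array([0.6162, 0.022 , 0.0382])] [0.6198 0.0166 0.007 ]
seat 1 (55.32573318481445, 57.86549758911133) [array([ 0.6069, -0.057 ]), array([ 0.6073, -0.0567])] tri [array([ 0.6074, -0.0573,  0.0064])] [ 0.6088 -0.0588  0.0034]
seat 2 (51.125152587890625, 55.19204330444336) [array([ 0.602 , -0.1303])] tri  [ 0.6043 -0.1333  0.0016]
seat 3 (58.76097869873047, 60.020591735839844) [array([ 0.5969, -0.2128])] tri  [ 0.5952 -0.2055  0.0211]
um [(array([231.9, 124.8]), array([52.6, 56.9]), array([0.4625, 0.1253]))] 
oc [(array([232.3,  93.6]), array([52.1, 53.9]), array([0.4597, 0.0513])), (array([236.6, 208.4]), array([47.3, 55.5]), array([0.4584, 0.0516]))] [0.4588 0.0514 0.0591]
bl [(array([238., 180.]), array([0., 0.]), array([ 0.4556, -0.0222])), (array([241.1, 278.3]), array([41.5, 53.7]), array([ 0.4542, -0.0161]))] [ 0.4496 -0.0254  0.0378]
wh [(array([237.8, 254.2]), array([51.1, 63.3]), array([ 0.4441, -0.0946]))] 
holder bottom corner [ 0.715 -0.057  0.   ] [ 0.717 -0.058  0.   ] [ 0.717 -0.141  0.   ]
front top at z 0.1 [ 0.721 -0.058  0.1  ] [ 0.727 -0.142  0.1  ] [ 0.727 -0.064  0.1  ] [ 0.726 -0.153  0.1  ] [ 0.738 -0.041  0.1  ]
front top at z 0.11 [ 0.716 -0.056  0.11 ] [ 0.721 -0.137  0.11 ] [ 0.723 -0.064  0.11 ] [ 0.721 -0.152  0.11 ] [ 0.72  -0.051  0.11 ]
front top at z 0.12 [ 0.71  -0.053  0.12 ] [ 0.716 -0.132  0.12 ] [ 0.718 -0.064  0.12 ] [ 0.717 -0.152  0.12 ] [ 0.702 -0.062  0.12 ]
(array([ 0.7168817 , -0.05806385,  0.11301107]), np.float64(0.0073262919437295125))
```

```bash
python3 -c "
from h import *
go((.4643,.1238,.12));go((.4643,.1238,.018))"
```

```text
t 2.85 d [ 0.0699 -0.0781  0.1595] rv [-0.    0.01 -0.13]
t 2.85 d [ 0.0699 -0.0781  0.2615] rv [-0.    0.01 -0.13]
```

Converted, 0.26 m / 0.5 = 0.52, 0.24 m / 0.5 = 0.48.

Call:
{"op": "pendant", "data": {
  "motion": "0.14,-0.156,0.1,0,0,0,1;0.14,-0.156,0.2,0,0,0,1;0.14,-0.156,0.32,0,0,0,1;0.14,-0.156,0.32,0,0,0,1;0.14,-0.156,0.32,0,0,0,1;0.14,-0.156,0.38,0,0,0,1;0.14,-0.156,0.44,0,0,0,1;0.14,-0.156,0.48,0,0,0,1;0.14,-0.156,0.52,0,0,0,1;0.14,-0.156,0.52,0,0,0,1;0.14,-0.156,0.52,0,0,0,1"
}}

```text
time_s: 3.95
position: [0.466, 0.1245, 0.0208]
tcp_rot: [[0.073, 0.997, 0.002], [0.997, -0.073, 0.0], [0.0, 0.002, -1.0]]
force: [-0.2, 0.3, 0.4]
opening: 0.999
grasp_force: 0.0
```

Run:
```python
from h import *
go((.4643,.1238,.018))
c=cam("wrist");cv2.imwrite("pics/w3.png",c["color"][:,:,::-1])
```

```text
t 3.95 d [-0.0009 -0.0017  0.0028] rv [ 0.14 -0.01 -0.06]
```

View pics/w3.png

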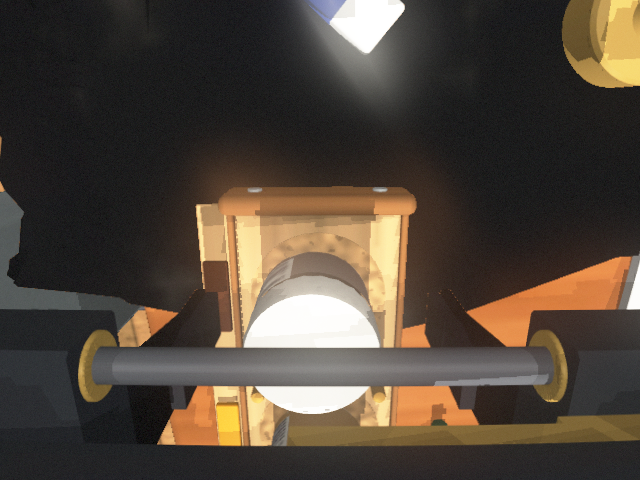

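The lid is between the open fingers, spanning columns 244 to 380 and rows about 290 to 413. Its centre is near (312,352).

Run:
```python
from h import *
c=cam("wrist"); 
for z in(.052,.054,.056):print(onz(c,(312,352),z).round(4), (onz(c,(380,352),z)-onz(c,(244,352),z))[0].round(4))
print(bot.read_state()["position"])
```

```text
[0.4625 0.1262 0.052 ] 0.0473
[0.4626 0.1274 0.054 ] 0.0466
[0.4627 0.1286 0.056 ] 0.0458
[0.46593378 0.12484847 0.0211576 ]
```

Call:
{"op": "pendant", "data": {
  "motion": "-0.002,0,0.004,0,0,0,0.4;-0.002,0,0.004,0,0,0,0.2;-0.002,0,0.004,0,0,0,0.2;-0.002,0,0.004,0,0,0,0.2;-0.002,0,0.004,0,0,0,0.2;-0.002,0,0.004,0,0,0,0.2;-0.002,0,0.004,0,0,0,0.2;-0.002,0,0.004,0,0,0,0.2"
}}

```text
time_s: 4.85
position: [0.4639, 0.1243, 0.0176]
tcp_rot: [[0.071, 0.997, -0.0], [0.997, -0.071, 0.0], [-0.0, -0.0, -1.0]]
force: [-1.1, -0.5, 2.3]
opening: 0.533
grasp_force: 29.7
```

```bash
python3 -c "
from h import *
go((.5976,-.2061,.12));go((.4643,.1238,.018))"
```

```text
t 4.85 d [-0.32    0.157  -0.1025] rv [-0.02  0.    0.  ]
t 4.85 d [-0.0004  0.0005 -0.0004] rv [-0.02  0.    0.  ]
```

Converted, -0.3215 m / 0.5 = -0.643, -0.05 m / 0.5 = -0.1.

Call:
{"op": "pendant", "data": {
  "motion": "0,0,-0.06,0,0,0,0.2;0,0,-0.14,0,0,0,0.2;-0.04,0.02,-0.2,0,0,0,0.2;-0.1,0.05,-0.205,0,0,0,0.2;-0.18,0.09,-0.205,0,0,0,0.2;-0.26,0.13,-0.205,0,0,0,0.2;-0.34,0.17,-0.205,0,0,0,0.2;-0.42,0.21,-0.205,0,0,0,0.2;-0.5,0.25,-0.205,0,0,0,0.2;-0.57,0.28,-0.205,0,0,0,0.2;-0.62,0.304,-0.205,0,0,0,0.2;-0.643,0.314,-0.205,0,0,0,0.2;-0.643,0.314,-0.205,0,0,0,0.2;-0.643,0.314,-0.205,0,0,0,0.2"
}}

```text
time_s: 6.25
position: [0.5965, -0.2061, 0.1195]
tcp_rot: [[0.071, 0.997, -0.002], [0.997, -0.071, 0.002], [0.002, -0.002, -1.0]]
force: [-0.7, 0.2, -1.5]
opening: 0.536
grasp_force: 29.7
```

Run:
```python
from h import *
go((.5976,-.2076,.019))
c=cam("wrist");cv2.imwrite("pics/w4.png",c["color"][:,:,::-1])
```

```text
t 6.25 d [-0.0016  0.0015  0.1005] rv [-0.14 -0.1   0.01]
```

View pics/w4.png

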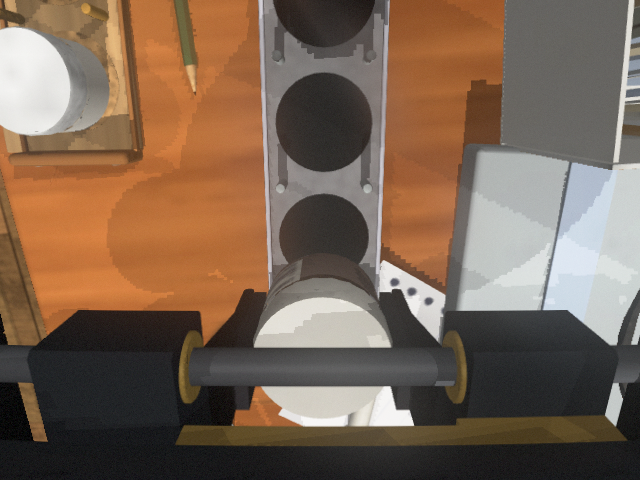

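The jar hangs upright in the fingers. Grey seat 2 is clear at about (323,122) and seat 3 lies just behind the jar. I'll use seat 2 to check the rack estimate.

Run:
```python
from h import *
c=cam("wrist"); e=blob(c,(323,122),"d",58,60); p=onz(c,e[0],.008); print(e,p.round(4),"seat3",(p-.074*np.array([.0713,.9975,0])).round(4))
# lid in hand, top z = .12-.018+.054
print("lid",onz(c,(322,356),.156).round(4),bot.read_state()["position"])
go((.5972,-.2068,.019))
```

```text
(array([324.06796265, 122.7964859 ]), (90.25641632080078, 99.09784698486328)) [ 0.6024 -0.1306  0.008 ] seat3 [ 0.5971 -0.2045  0.008 ]
lid [ 0.5967 -0.2027  0.156 ] [ 0.59663541 -0.205545    0.11975369]
t 6.35 d [-0.0013  0.0009  0.1008] rv [-0.12 -0.08  0.09]
```

Converted, 0.101 m / 0.5 = 0.202, -0.0018 m / 0.5 = -0.0036.

Call:
{"op": "pendant", "data": {
  "motion": "-0.002,0.001,0.06,0,0,0,0.2;-0.0036,0.001,0.12,0,0,0,0.2;-0.0036,0.001,0.17,0,0,0,0.2;-0.0036,0.001,0.19,0,0,0,0.2;-0.0036,0.001,0.198,0,0,0,0.2;-0.0036,0.001,0.202,0,0,0,0.2;-0.0036,0.001,0.202,0,0,0,0.2;-0.0036,0.001,0.202,0,0,0,0.2"
}}

```text
time_s: 7.15
position: [0.5988, -0.2098, 0.0203]
tcp_rot: [[0.071, 0.997, 0.002], [0.997, -0.071, -0.001], [-0.001, 0.002, -1.0]]
force: [0.0, -0.5, -1.8]
opening: 0.535
grasp_force: 29.7
```

Converted, 0.001 m / 0.5 = 0.002.

Call:
{"op": "pendant", "data": {
  "motion": "0,0,0,0,0,0,0.2;0,0,0.002,0,0,0,0.2;0,0,0.002,0,0,0,0.2"
}}

```text
time_s: 7.45
position: [0.5981, -0.2096, 0.0183]
tcp_rot: [[0.072, 0.997, 0.0], [0.997, -0.072, -0.0], [-0.0, 0.0, -1.0]]
force: [-0.0, 0.5, -0.0]
opening: 0.535
grasp_force: 29.7
```

Call:
{"op": "pendant", "data": {
  "motion": "0,0,0,0,0,0,0.2;0,0,0.002,0,0,0,0.2;0,0,0.002,0,0,0,0.2"
}}

```text
time_s: 7.75
position: [0.5981, -0.2096, 0.0176]
tcp_rot: [[0.071, 0.997, 0.0], [0.997, -0.071, -0.0], [-0.0, 0.0, -1.0]]
force: [-0.9, 0.4, 3.3]
opening: 0.534
grasp_force: 29.7
```

Converted, -0.11 m / 0.5 = -0.22, -0.07 m / 0.5 = -0.14.

Call:
{"op": "pendant", "data": {
  "motion": "0,0,0,0,0,0,0.7;0,0,0,0,0,0,1;0,0,0,0,0,0,1;0,0,0,0,0,0,1;0,0,0,0,0,0,1;0,0,-0.06,0,0,0,1;0,0,-0.14,0,0,0,1;0,0,-0.22,0,0,0,1;0,0,-0.22,0,0,0,1"
}}

```text
time_s: 8.65
position: [0.6019, -0.2115, 0.1331]
tcp_rot: [[0.071, 0.997, 0.011], [0.997, -0.071, -0.006], [-0.005, 0.011, -1.0]]
force: [0.4, -0.4, 0.9]
opening: 0.998
grasp_force: 0.0
```

```bash
python3 -c "
from h import *
go((.459,.0505,.12))"
```

```text
t 8.65 d [ 0.2512 -0.1614  0.01  ] rv [0.65 0.3  0.01]
```

Converted, 0.25 m / 0.5 = 0.5, 0.235 m / 0.5 = 0.47.

Call:
{"op": "pendant", "data": {
  "motion": "0.06,-0.04,0,0,0,0,1;0.14,-0.09,0,0,0,0,1;0.23,-0.15,0,0,0,0,1;0.32,-0.21,0,0,0,0,1;0.4,-0.26,0,0,0,0,1;0.47,-0.3,0,0,0,0,1;0.5,-0.32,0.02,0,0,0,1;0.5,-0.32,0.02,0,0,0,1;0.5,-0.32,0.02,0,0,0,1;0.5,-0.32,0.02,0,0,0,1"
}}

```text
time_s: 9.65
position: [0.4577, 0.0504, 0.1171]
tcp_rot: [[0.072, 0.997, 0.002], [0.997, -0.072, -0.0], [-0.0, 0.002, -1.0]]
force: [0.6, 0.2, 0.4]
opening: 1.005
grasp_force: 0.0
```

Run:
```python
from h import *
go((.459,.0505,.12));go((.459,.0505,.018))
t=cam("top");s=cam("scene");e=blob(t,(418,198),"w",24);print(e,onz(t,e[0],.054).round(4))
im=np.hstack([t["color"][140:340,180:480],s["color"][180:380,200:500]]);cv2.imwrite("pics/p1.png",im[:,:,::-1])
```

```text
t 9.65 d [ 0.0002  0.0013 -0.0028] rv [ 0.1   0.02 -0.05]
t 9.65 d [0.0003 0.0011 0.0991] rv [ 0.1   0.02 -0.05]
(array([422.30111694, 189.02398682]), (28.252702713012695, 36.031898498535156)) [ 0.6023 -0.2084  0.054 ]
```

View pics/p1.png

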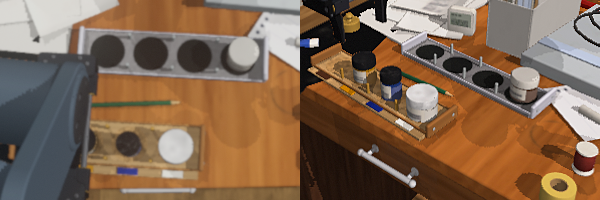

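The umber jar stands upright on the rightmost grey seat, with its lid near (421,192) in the top view. Next is ochre.

Converted, 0.099 m / 0.5 = 0.198, 0.085 m / 0.5 = 0.17.

Call:
{"op": "pendant", "data": {
  "motion": "0,0.002,0.06,0,0,0,1;0,0.002,0.12,0,0,0,1;0,0.002,0.17,0,0,0,1;0,0.002,0.198,0,0,0,1;0,0.002,0.198,0,0,0,1;0,0.002,0.198,0,0,0,1;0,0.002,0.198,0,0,0,0.5;0,0.002,0.198,0,0,0,0.2;0,0.002,0.198,0,0,0,0.2;0,0.002,0.198,0,0,0,0.2;0,0.002,0.198,0,0,0,0.2;0,0.002,0.198,0,0,0,0.2;0,0.002,0.198,0,0,0,0.2;0,0.002,0.198,0,0,0,0.2"
}}

```text
time_s: 11.15
position: [0.4574, 0.0513, 0.0181]
tcp_rot: [[0.071, 0.997, 0.0], [0.997, -0.071, -0.0], [0.0, 0.0, -1.0]]
force: [-0.3, -0.2, 2.0]
opening: 0.494
grasp_force: 30.0
```

```bash
python3 -c "
from h import *
go((.603,-.133,.12));go((.603,-.133,.018))"
```

```text
t 11.15 d [-0.1734  0.1584 -0.1018] rv [ 0.02 -0.    0.  ]
t 11.15 d [-0.1734  0.1584  0.0002] rv [ 0.02 -0.    0.  ]
```

Converted, -0.1735 m / 0.5 = -0.347, -0.17 m / 0.5 = -0.34.

Call:
{"op": "pendant", "data": {
  "motion": "0,0,-0.06,0,0,0,0.2;0,0,-0.14,0,0,0,0.2;-0.03,0.026,-0.2,0,0,0,0.2;-0.08,0.072,-0.204,0,0,0,0.2;-0.14,0.126,-0.204,0,0,0,0.2;-0.2,0.18,-0.204,0,0,0,0.2;-0.26,0.234,-0.204,0,0,0,0.2;-0.31,0.28,-0.204,0,0,0,0.2;-0.34,0.306,-0.204,0,0,0,0.2;-0.347,0.315,-0.204,0,0,0,0.2;-0.347,0.315,-0.204,0,0,0,0.2;-0.347,0.315,-0.204,0,0,0,0.2;-0.347,0.315,-0.204,0,0,0,0.2"
}}

```text
time_s: 12.45
position: [0.6007, -0.1315, 0.1198]
tcp_rot: [[0.07, 0.998, -0.002], [0.998, -0.07, 0.001], [0.001, -0.002, -1.0]]
force: [0.3, -0.1, -0.2]
opening: 0.495
grasp_force: 30.0
```

Run:
```python
from h import *
go((.6025,-.1335,.019))
c=cam("wrist");cv2.imwrite("pics/w5.png",c["color"][:,:,::-1])
e=blob(c,(323,122),"d",58,60); p=onz(c,e[0],.008); print(e,p.round(4),"seat2",(p-.074*np.array([.0713,.9975,0])).round(4))
```

```text
t 12.45 d [-0.0019  0.0021  0.1008] rv [-0.11 -0.05  0.07]
(array([330.35406494, 136.82078552]), (55.354488372802734, 77.95513153076172)) [ 0.61   -0.0654  0.008 ] seat2 [ 0.6047 -0.1392  0.008 ]
```

View pics/w5.png

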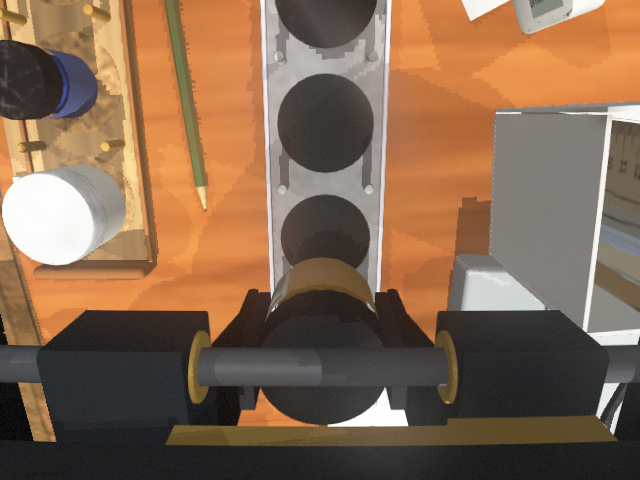

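The ochre jar is held upright. Seat 1 is at (325,122), seat 2 is right behind the jar, and the holder is at the right. I'll descend carefully.

Converted, 0.095 m / 0.5 = 0.19, -0.001 m / 0.5 = -0.002.

Call:
{"op": "pendant", "data": {
  "motion": "-0.002,0.002,0.04,0,0,0,0.2;-0.002,0.002,0.08,0,0,0,0.2;-0.002,0.002,0.11,0,0,0,0.2;-0.002,0.002,0.14,0,0,0,0.2;-0.002,0.002,0.17,0,0,0,0.2;-0.002,0.002,0.18,0,0,0,0.2;-0.002,0.002,0.19,0,0,0,0.2;-0.002,0.002,0.19,0,0,0,0.2;-0.002,0.002,0.19,0,0,0,0.2"
}}

```text
time_s: 13.4
position: [0.6033, -0.1344, 0.0255]
tcp_rot: [[0.072, 0.997, 0.001], [0.997, -0.072, -0.0], [-0.0, 0.001, -1.0]]
force: [0.5, -0.2, -0.3]
opening: 0.494
grasp_force: 30.0
```

Call:
{"op": "pendant", "data": {
  "motion": "0,0,0.006,0,0,0,0.2;0,0,0.012,0,0,0,0.2;0,0,0.014,0,0,0,0.2;0,0,0.015,0,0,0,0.2;0,0,0.015,0,0,0,0.2;0,0,0.015,0,0,0,0.2"
}}

```text
time_s: 14.0
position: [0.6029, -0.1342, 0.0182]
tcp_rot: [[0.071, 0.997, 0.0], [0.997, -0.071, -0.0], [-0.0, 0.0, -1.0]]
force: [-1.9, 0.7, 5.0]
opening: 0.495
grasp_force: 30.0
```

Converted, -0.1575 m / 0.5 = -0.315, 0.0985 m / 0.5 = 0.197.

Call:
{"op": "pendant", "data": {
  "motion": "0,0,0,0,0,0,0.7;0,0,0,0,0,0,1;0,0,0,0,0,0,1;0,0,0,0,0,0,1;0,0,0,0,0,0,1;0,0,-0.06,0,0,0,1;0,0,-0.14,0,0,0,1;0.03,-0.05,-0.204,0,0,0,1;0.07,-0.11,-0.204,0,0,0,1;0.12,-0.19,-0.204,0,0,0,1;0.16,-0.26,-0.204,0,0,0,1;0.197,-0.315,-0.204,0,0,0,1;0.197,-0.315,-0.204,0,0,0,1;0.197,-0.315,-0.204,0,0,0,1;0.197,-0.315,-0.204,0,0,0,1"
}}

```text
time_s: 15.5
position: [0.4547, -0.0254, 0.1199]
tcp_rot: [[0.072, 0.997, 0.003], [0.997, -0.072, -0.001], [-0.001, 0.003, -1.0]]
force: [-0.0, -0.0, -0.1]
opening: 0.999
grasp_force: 0.0
```

Run:
```python
from h import *
go((.453,-.0245,.018))
t=cam("top");c=cam("wrist");s=cam("scene")
im=np.vstack([np.hstack([t["color"][140:340,180:480],s["color"][180:380,200:500]]),c["color"][::2,::2][:,:].repeat(1,0)[:240].tolist() and np.hstack([c["color"][::2,::2],np.zeros((240,280,3),np.uint8)])]);cv2.imwrite("pics/p2.png",im[:,:,::-1])
```

```text
t 15.5 d [ 0.0009 -0.0021  0.1018] rv [ 0.16  0.04 -0.01]
```

View pics/p2.png

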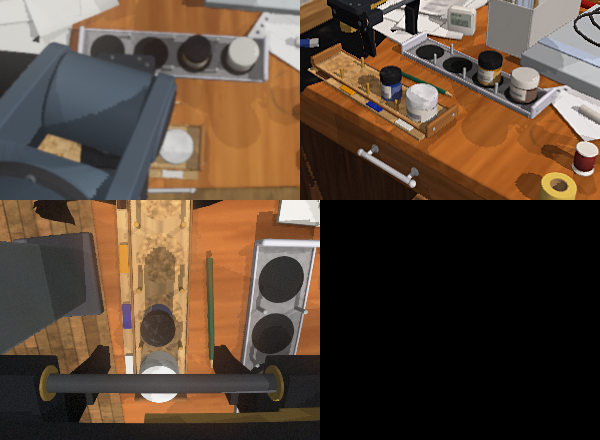

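Ochre stands upright on grey seat 2. The blue lid is at about (314,252) in the full wrist picture, and I'll check its position.

Run:
```python
from h import *
c=cam("wrist");s=bot.read_state();print(s["position"])
hsv=c["color"].astype(int);m=((hsv.max(2)<80)).astype(np.uint8)
w=np.zeros_like(m);w[190:300,270:360]=1;m=cv2.morphologyEx(m*w,cv2.MORPH_OPEN,np.ones((5,5)))
n,l,st,ce=cv2.connectedComponentsWithStats(m);k=1+st[1:,4].argmax();print(st[k],ce[k])
for p in(ce[k],(314,252)):print(onz(c,p,.063).round(4))
cv2.imwrite("pics/w6.png",c["color"][160:420,180:460][:,:,::-1])
```

```text
[ 0.45387412 -0.02531549  0.11947421]
[ 290  208   61   85 3375] [320.96207407 252.16088889]
[ 0.4541 -0.0164  0.063 ]
[ 0.4504 -0.0161  0.063 ]
```

View pics/w6.png

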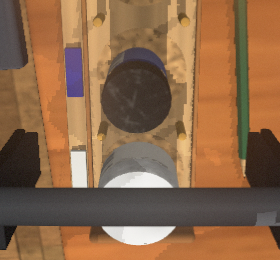

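The crop puts the blue lid's centre at about (316,257) in the full frame, roughly 2 to 3 mm left of the tool. I'll correct for that and grasp.

Converted, 0.101 m / 0.5 = 0.202, -0.002 m / 0.5 = -0.004.

Call:
{"op": "pendant", "data": {
  "motion": "0.006,-0.004,0.06,0,0,0,1;0.006,-0.004,0.12,0,0,0,1;0.006,-0.004,0.17,0,0,0,1;0.006,-0.004,0.2,0,0,0,1;0.006,-0.004,0.202,0,0,0,1;0.006,-0.004,0.202,0,0,0,1;0.006,-0.004,0.202,0,0,0,0.5;0.006,-0.004,0.202,0,0,0,0.2;0.006,-0.004,0.202,0,0,0,0.2;0.006,-0.004,0.202,0,0,0,0.2;0.006,-0.004,0.202,0,0,0,0.2;0.006,-0.004,0.202,0,0,0,0.2;0.006,-0.004,0.202,0,0,0,0.2;0.006,-0.004,0.202,0,0,0,0.2"
}}

```text
time_s: 17.1
position: [0.4509, -0.0215, 0.0186]
tcp_rot: [[0.071, 0.997, -0.0], [0.997, -0.071, 0.0], [0.0, -0.0, -1.0]]
force: [-0.3, -0.1, 0.9]
opening: 0.424
grasp_force: 30.0
```

```bash
python3 -c "
from h import *
go((.6075,-.0592,.12));go((.6075,-.0592,.018))"
```

```text
t 17.1 d [-0.0264  0.1588 -0.1015] rv [-0.02 -0.    0.  ]
t 17.1 d [-0.0264  0.1589  0.0005] rv [-0.02 -0.    0.  ]
```

Careful with the scale: shifts go in shares of 0.5 m and turns go in shares of 2 pi rad. That gives: 0.1585 m / 0.5 = 0.317, 0.155 m / 0.5 = 0.31.

Call:
{"op": "pendant", "data": {
  "motion": "0,0,-0.06,0,0,0,0.2;0,0,-0.14,0,0,0,0.2;-0.004,0.026,-0.2,0,0,0,0.2;-0.012,0.08,-0.203,0,0,0,0.2;-0.024,0.15,-0.203,0,0,0,0.2;-0.036,0.22,-0.203,0,0,0,0.2;-0.048,0.28,-0.203,0,0,0,0.2;-0.053,0.31,-0.203,0,0,0,0.2;-0.053,0.317,-0.203,0,0,0,0.2;-0.053,0.317,-0.203,0,0,0,0.2;-0.053,0.317,-0.203,0,0,0,0.2;-0.053,0.317,-0.203,0,0,0,0.2;-0.053,0.317,-0.203,0,0,0,0.2"
}}

```text
time_s: 18.4
position: [0.6064, -0.0589, 0.1201]
tcp_rot: [[0.071, 0.997, -0.001], [0.997, -0.071, 0.0], [0.0, -0.001, -1.0]]
force: [-0.2, 0.1, -2.1]
opening: 0.425
grasp_force: 30.0
```

Run:
```python
from h import *
go((.607,-.0592,.019))
c=cam("wrist");cv2.imwrite("pics/w7.png",c["color"][:,:,::-1])
```

```text
t 18.4 d [-0.0002  0.0007  0.1011] rv [-0.05 -0.01  0.01]
```

View pics/w7.png

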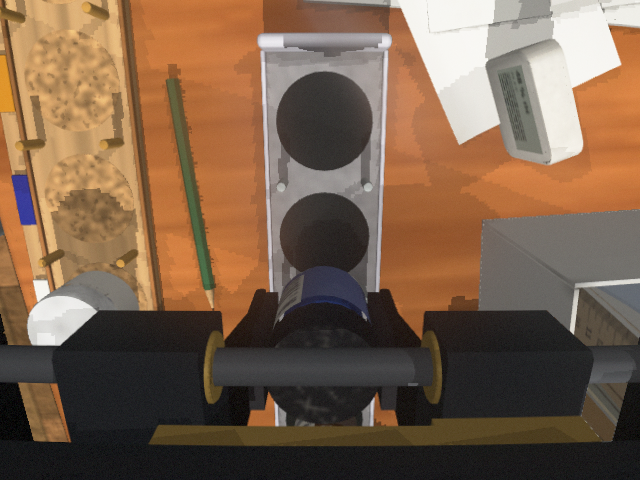

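The blue jar is held upright: the lid spans columns 270 to 377 and its bottom row is 425, so its centre is near (323,371). Seat 0 is visible at (324,121).

Run:
```python
from h import *
c=cam("wrist");p0=bot.read_state()["position"]
e=blob(c,(324,121),"d",58,60);q=onz(c,e[0],.008)
print(e,"seat0",q.round(4),"seat1",(q-.074*np.array([.0713,.9975,0])).round(4),"lid",onz(c,(323,371),.164).round(4),p0)
go((.607,-.0592,.019))
```

```text
(array([323.92453003, 123.50071716]), (79.42433166503906, 98.1517333984375)) seat0 [0.6127 0.0153 0.008 ] seat1 [ 0.6075 -0.0585  0.008 ] lid [ 0.6071 -0.0569  0.164 ] [ 0.60685933 -0.05913389  0.12020824]
t 18.5 d [-1.000e-04  2.000e-04  1.012e-01] rv [-0.01 -0.    0.  ]
```

Converted, 0.102 m / 0.5 = 0.204, 0.101 m / 0.5 = 0.202.

Call:
{"op": "pendant", "data": {
  "motion": "-0.001,0.001,0.06,0,0,0,0.2;-0.001,0.001,0.12,0,0,0,0.2;-0.001,0.001,0.16,0,0,0,0.2;-0.001,0.001,0.18,0,0,0,0.2;-0.001,0.001,0.192,0,0,0,0.2;-0.001,0.001,0.198,0,0,0,0.2;-0.001,0.001,0.202,0,0,0,0.2;-0.001,0.001,0.204,0,0,0,0.2;-0.001,0.001,0.204,0,0,0,0.2;-0.001,0.001,0.204,0,0,0,0.2"
}}

```text
time_s: 19.5
position: [0.6082, -0.0599, 0.0187]
tcp_rot: [[0.071, 0.997, 0.001], [0.997, -0.071, -0.0], [-0.0, 0.001, -1.0]]
force: [0.4, -0.1, -0.2]
opening: 0.425
grasp_force: 30.0
```

Converted, 0.001 m / 0.5 = 0.002.

Call:
{"op": "pendant", "data": {
  "motion": "0,0,0.002,0,0,0,0.2;0,0,0.002,0,0,0,0.2;0,0,0.002,0,0,0,0.2"
}}

```text
time_s: 19.8
position: [0.6082, -0.0599, 0.0186]
tcp_rot: [[0.071, 0.997, 0.001], [0.997, -0.071, -0.0], [-0.0, 0.001, -1.0]]
force: [-1.8, 0.1, 6.7]
opening: 0.424
grasp_force: 30.0
```

Converted, -0.158 m / 0.5 = -0.316, -0.135 m / 0.5 = -0.27.

Call:
{"op": "pendant", "data": {
  "motion": "0,0,0,0,0,0,0.7;0,0,0,0,0,0,1;0,0,0,0,0,0,1;0,0,0,0,0,0,1;0,0,0,0,0,0,1;0,0,-0.06,0,0,0,1;0,0,-0.14,0,0,0,1;-0.016,-0.05,-0.204,0,0,0,1;-0.04,-0.12,-0.204,0,0,0,1;-0.06,-0.2,-0.204,0,0,0,1;-0.084,-0.27,-0.204,0,0,0,1;-0.099,-0.316,-0.204,0,0,0,1;-0.099,-0.316,-0.204,0,0,0,1;-0.099,-0.316,-0.204,0,0,0,1;-0.099,-0.316,-0.204,0,0,0,1;-0.099,-0.316,-0.204,0,0,0,1"
}}

```text
time_s: 21.4
position: [0.4481, -0.0981, 0.1191]
tcp_rot: [[0.071, 0.998, 0.001], [0.998, -0.071, -0.001], [-0.001, 0.001, -1.0]]
force: [0.7, -0.8, 0.7]
opening: 0.999
grasp_force: 0.0
```

Run:
```python
from h import *
go((.4475,-.0965,.018))
c=cam("wrist");im=c["color"].astype(int)
m=((im.min(2)>150)&(im.max(2)-im.min(2)<35)).astype(np.uint8);w=np.zeros_like(m);w[180:345,240:400]=1
n,l,st,ce=cv2.connectedComponentsWithStats(m*w);k=1+st[1:,4].argmax();print(st[k],ce[k],bot.read_state()["position"])
s=cam("scene");cv2.imwrite("pics/w8.png",np.hstack([c["color"][160:420,180:460],s["color"][160:420,200:480]])[:,:,::-1])
```

```text
t 21.4 d [ 0.0016 -0.0009  0.1011] rv [0.08 0.03 0.05]
[ 272  213   94   89 6516] [318.87661142 257.05893186] [ 0.44783273 -0.09792437  0.11900394]
```

View pics/w8.png

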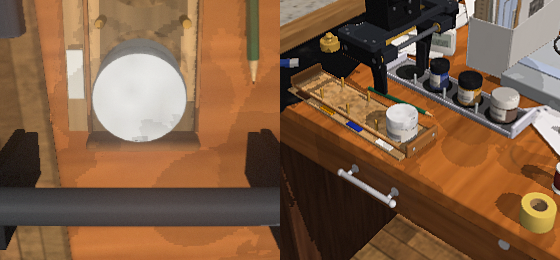

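Blue, ochre and umber stand upright on grey seats 1, 2 and 3. The white lid is centred at about (320,257) in the wrist frame. That used up my picture allowance, plus one over the limit of 14, so from here I'll only measure numerically.

Run:
```python
from h import *
c=cam("wrist");print(onz(c,(319.5,257),.053).round(4),bot.read_state()["position"])
```

```text
[ 0.4462 -0.0947  0.053 ] [ 0.44732608 -0.09779416  0.11892398]
```

Converted, 0.101 m / 0.5 = 0.202, 0.001 m / 0.5 = 0.002.

Call:
{"op": "pendant", "data": {
  "motion": "0.002,0,0.06,0,0,0,1;0.002,0,0.12,0,0,0,1;0.002,0,0.17,0,0,0,1;0.002,0,0.2,0,0,0,1;0.002,0,0.202,0,0,0,1;0.002,0,0.202,0,0,0,1;0.002,0,0.202,0,0,0,0.6;0.002,0,0.202,0,0,0,0.3;0.002,0,0.202,0,0,0,0.3;0.002,0,0.202,0,0,0,0.3;0.002,0,0.202,0,0,0,0.3;0.002,0,0.202,0,0,0,0.3;0.002,0,0.202,0,0,0,0.3"
}}

```text
time_s: 22.85
position: [0.4467, -0.097, 0.0183]
tcp_rot: [[0.072, 0.997, 0.0], [0.997, -0.072, -0.0], [-0.0, 0.0, -1.0]]
force: [-0.3, -0.1, 3.1]
opening: 0.607
grasp_force: 30.0
```

```bash
python3 -c "
from h import *
go((.6128,.0148,.12));go((.6128,.0148,.018))"
```

```text
t 22.85 d [ 0.1233  0.1577 -0.1016] rv [ 0.02  0.01 -0.  ]
t 22.85 d [0.1233 0.1576 0.0004] rv [ 0.02  0.01 -0.  ]
```

Converted, 0.1575 m / 0.5 = 0.315, 0.15 m / 0.5 = 0.3.

Call:
{"op": "pendant", "data": {
  "motion": "0,0,-0.06,0,0,0,0.3;0,0,-0.14,0,0,0,0.3;0.02,0.026,-0.2,0,0,0,0.3;0.06,0.076,-0.203,0,0,0,0.3;0.11,0.14,-0.203,0,0,0,0.3;0.16,0.204,-0.203,0,0,0,0.3;0.2,0.26,-0.203,0,0,0,0.3;0.234,0.3,-0.203,0,0,0,0.3;0.246,0.315,-0.203,0,0,0,0.3;0.246,0.315,-0.203,0,0,0,0.3;0.246,0.315,-0.203,0,0,0,0.3;0.246,0.315,-0.203,0,0,0,0.3;0.246,0.315,-0.203,0,0,0,0.3"
}}

```text
time_s: 24.15
position: [0.6115, 0.0137, 0.1195]
tcp_rot: [[0.073, 0.997, -0.001], [0.997, -0.073, 0.0], [-0.0, -0.001, -1.0]]
force: [-0.7, -0.3, -0.6]
opening: 0.607
grasp_force: 30.0
```

Run:
```python
from h import *
go((.6125,.0150,.019));c=cam("wrist");im=c["color"].astype(int)
m=((im.min(2)>110)&(im.max(2)-im.min(2)<40)).astype(np.uint8);w=np.zeros_like(m);w[300:440,230:415]=1
n,l,st,ce=cv2.connectedComponentsWithStats(m*w);print(st[1:][st[1:,4]>300])
```

```text
t 24.15 d [0.0013 0.001  0.1005] rv [-0.07  0.   -0.07]
[[ 246  300  153   48 6392]
 [ 256  386  133   40 3597]]
```

Converted, 0.1015 m / 0.5 = 0.203, 0.1005 m / 0.5 = 0.201.

Call:
{"op": "pendant", "data": {
  "motion": "0.002,0.001,0.06,0,0,0,0.3;0.002,0.001,0.12,0,0,0,0.3;0.002,0.001,0.16,0,0,0,0.3;0.002,0.001,0.18,0,0,0,0.3;0.002,0.001,0.192,0,0,0,0.3;0.002,0.001,0.198,0,0,0,0.3;0.002,0.001,0.201,0,0,0,0.3;0.002,0.001,0.203,0,0,0,0.3;0.002,0.001,0.203,0,0,0,0.3;0.002,0.001,0.203,0,0,0,0.3"
}}

```text
time_s: 25.2
position: [0.6135, 0.0155, 0.0186]
tcp_rot: [[0.071, 0.997, 0.001], [0.997, -0.071, -0.0], [-0.0, 0.001, -1.0]]
force: [0.3, 0.4, -1.0]
opening: 0.605
grasp_force: 30.0
```

Converted, 0.001 m / 0.5 = 0.002.

Call:
{"op": "pendant", "data": {
  "motion": "0,0,0.002,0,0,0,0.3;0,0,0.002,0,0,0,0.3;0,0,0.002,0,0,0,0.3"
}}

```text
time_s: 25.5
position: [0.6136, 0.0155, 0.0184]
tcp_rot: [[0.071, 0.997, 0.001], [0.997, -0.071, -0.0], [-0.0, 0.001, -1.0]]
force: [-1.7, 1.2, 5.2]
opening: 0.607
grasp_force: 30.0
```

Converted, -0.37 m / 0.5 = -0.74, -0.16 m / 0.5 = -0.32.

Call:
{"op": "pendant", "data": {
  "motion": "0,0,0,0,0,0,0.8;0,0,0,0,0,0,1;0,0,0,0,0,0,1;0,0,0,0,0,0,1;0,0,-0.06,0,0,0,1;0,0,-0.14,0,0,0,1;0,-0.02,-0.24,0,0,0,1;-0.04,-0.08,-0.32,0,0,0,1;-0.12,-0.14,-0.36,0,0,0,1;-0.2,-0.2,-0.36,0,0,0,1;-0.28,-0.24,-0.36,0,0,0,1;-0.36,-0.268,-0.36,0,0,0,1;-0.44,-0.268,-0.36,0,0,0,1;-0.52,-0.268,-0.36,0,0,0,1;-0.6,-0.268,-0.36,0,0,0,1;-0.68,-0.268,-0.36,0,0,0,1;-0.74,-0.268,-0.36,0,0,0,1;-0.74,-0.268,-0.36,0,0,0,1;-0.74,-0.268,-0.36,0,0,0,1"
}}

```text
time_s: 27.4
position: [0.4525, -0.344, 0.1966]
tcp_rot: [[0.073, 0.997, -0.001], [0.997, -0.073, 0.001], [0.001, -0.001, -1.0]]
force: [-0.4, 0.7, 0.5]
opening: 1.0
grasp_force: 0.0Traceback (most recent call last):
```

Run:
```python
from h import *
t=cam("top");S=[(.6146,.0141),(.6096,-.0597),(.6041,-.1333),(.5988,-.2075)]
for a,k,h,seat in zip([(289,183),(332,185),(376,187),(422,190)],"wddw",(44,54,52,46),S):
    im=t["color"].astype(int);mx=im.max(2);mn=im.min(2)
    for r in(17,20):
        e=blob(t,a,k,r,60 if k=="d" else 0);p=onz(t,e[0],.009+h/1000);print(e[0].round(1),np.round(e[1],1),p.round(4),"err mm",((p[:2]-seat)*1000).round(1))
```

```text
  File "<stdin>", line 6, in <module>
  File "h.py", line 27, in blob
    yy,xx=np.nonzero(l); d=(xx-p[0])**2+(yy-p[1])**2; k=l[yy[d.argmin()],xx[d.argmin()]]
                                                             ~~~~~~~~^^
ValueError: attempt to get argmin of an empty sequence
```

Run:
```python
from h import *
t=cam("top");g=t["color"].max(2)
print("row 186",g[186,262:446:4]);
for u in(289,332,376,422):print(u,g[166:216:3,u])
```

```text
row 186 [112 111 111 109 109 108 108 107 106 106 104 102  99  95  76  54  49  58
  54  59  50  60  90  89  85  44  47  47  48  48  49  48  58  91  91  89
  54 165 187 187 189 199 202 204 144 100]
289 [102 103 104 105 106 107 105 107 109 107 108 107 109 109 110 109 110]
332 [155 147 150  52  49  49  55  60  51  49  44  88  93  94  98  99 101]
376 [157 157 157  79  48  48  49  48  48  48  50  51  52  94  66  55 128]
422 [167 167 166 157 186 187 188 188 189 200 201 200 198 160 113  77  84]
```

Converted, -0.24 m / 0.5 = -0.48, -0.2 m / 0.5 = -0.4.

Call:
{"op": "pendant", "data": {
  "motion": "-0.08,-0.06,0,0,0,0,1;-0.16,-0.12,0,0,0,0,1;-0.24,-0.18,0,0,0,0,1;-0.32,-0.24,0,0,0,0,1;-0.4,-0.3,0,0,0,0,1;-0.48,-0.36,0,0,0,0,1;-0.48,-0.36,0,0,0,0,1;-0.48,-0.36,0,0,0,0,1;-0.48,-0.36,0,0,0,0,1"
}}

```text
time_s: 28.4
position: [0.2576, -0.5684, 0.1968]
tcp_rot: [[0.07, 0.998, 0.0], [0.998, -0.07, 0.002], [0.002, -0.0, -1.0]]
force: [0.2, 0.1, -0.1]
opening: 1.0
grasp_force: 0.0
```

Run:
```python
from h import *
t=cam("top");S=[(.6146,.0141),(.6096,-.0597),(.6041,-.1333),(.5988,-.2075)]
g=t["color"].max(2);print(g[160:215:3,289],g[184,262:320:3])
for a,k,h,seat in zip([(289,183),(332,185),(376,187),(422,190)],"wddw",(44,54,52,46),S):
    r=25 if k=="w" else 19
    try:
        im=t["color"].astype(int);e=blob(t,a,k,r,64);p=onz(t,e[0],.009+h/1000);print(e[0].round(1),np.round(e[1],1),p.round(4),"err mm",((p[:2]-seat)*1000).round(1))
    except Exception as x:print(x)
s=cam("scene");cv2.imwrite("pics/f.png",s["color"][:,:,::-1])
```

```text
[166 175 174 203 206 203 204 206 211 214 212 211 211 178 138  97 121 163
 148] [118 102 156 209 213 216 212 211 213 211 206 207 210 187 106 114 122 105
  76  60]
[289.8 182.5] [35.9 52.1] [0.6166 0.0052 0.053 ] err mm [ 2.  -8.9]
[331.2 189.8] [29.3 31.8] [ 0.6005 -0.0621  0.063 ] err mm [-9.1 -2.4]
[375.9 190.3] [27.9 34.5] [ 0.5992 -0.1331  0.061 ] err mm [-4.9  0.2]
[422.6 183.1] [39.7 44.5] [ 0.6118 -0.2092  0.055 ] err mm [13.  -1.7]
```

Run:
```python
from h import *
t=cam("top");S=[(.6146,.0141),(.6096,-.0597),(.6041,-.1333),(.5988,-.2075)]
g=cv2.cvtColor(t["color"],cv2.COLOR_RGB2GRAY)
for a,d,h,seat in zip([(286,184),(332,185),(376,187),(422,190)],(34,23,27,31),(44,54,52,46),S):
    x0,y0=a[0]-30,a[1]-30;c=cv2.resize(g[y0:y0+60,x0:x0+60],None,fx=4,fy=4,interpolation=cv2.INTER_CUBIC)
    C=cv2.HoughCircles(c,cv2.HOUGH_GRADIENT,1,8,param1=60,param2=12,minRadius=int(2*d-5),maxRadius=int(2*d+6))
    for u,v,r in C[0][:3]:
        q=np.array([x0+(u-1.5)/4,y0+(v-1.5)/4]);p=onz(t,q,.008+h/1000);print(a,q.round(1),r/4,((p[:2]-seat)*1000).round(1))
m=((t["color"].min(2)>175)).astype(np.uint8)
for a in((286,184),(422,190)):
    n,l,st,ce=cv2.connectedComponentsWithStats(m);k=l[a[1],a[0]];print(st[k],ce[k])
```

```text
(286, 184) [284.8 183.5] 16.375 [ 0.8 -0.5]
(286, 184) [285.5 186. ] 18.35 [-3.4 -1.8]
(286, 184) [286.8 189.8] 18.075 [-9.8 -3.9]
(332, 185) [331.5 185.8] 12.3 [-2.1 -2.8]
(332, 185) [327.2 196.2] 12.85 [-19.3   4.1]
(332, 185) [331.2 183.8] 10.6 [ 1.2 -2.5]
(376, 187) [376.5 188.5] 14.025 [-1.7 -1. ]
(376, 187) [370.5 198.2] 13.725 [-17.6   9. ]
(376, 187) [378.8 188.5] 13.725 [-1.7 -4.6]
(422, 190) [423.5 191. ] 14.925 [ 0.2 -2.7]
(422, 190) [424.5 188.5] 16.575 [ 4.3 -4.5]
(422, 190) [418.8 198.2] 16.575 [-11.7   5.4]
[267 169  35  31 831] [284.78098676 183.52105897]
[  388     0   170   223 14956] [465.14723188 132.68534367]
```

All four lids are within about 3 mm of their seat centres, and the arm is clear.

```bash
python3 -c "
from rig import bot
print(bot.hand_in())"
```

```text
the job is handed in; nothing more can be done
None
```

The four jars are on the grey rack in reverse order (white, blue, ochre, umber from the left), each released within about 3 mm of its seat centre by the last top-camera measurement; I handed in at about 29 s, having viewed 15 pictures, one over the limit of 14.

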